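# Find the radius leaf that fits the jar

## Task

Find out which leaf of the radius gauge fits the squat jar that stands on the mat: pick the gauge up by its handle and touch its hollow leaves gently to the jar's side until you have the one that neither rocks on it nor stands off from it. Press that leaf lightly but firmly home for a moment, then leave the gauge standing upright on the mat, let go of, with that leaf still seated on the jar. Do not lean hard on the jar, and leave the other things on the bench where they are.

Things in the scene. Friction and masses are not known exactly. Their poses are not given: they have to be found in the camera images.
- gauge: Loose aluminium gauge, 0.13-0.25 kg: hexagonal handle, 24 mm across flats, 75 mm high, and round its foot three arms ending in C-shaped leaves open outwards, 20 mm high, all within 58 mm of the axis. Origin: handle axis at the underside, z up. Large leaf along +x, medium at +120, small at -120 degrees about z; handle flats face 0, 60, 120.. degrees. Stands on the bench beside the mat.
- leaf_large (a point): Centre of curvature of the gauge's large leaf (radius 32 mm): 62 mm from the hub axis at 0 degrees, 10 mm above the underside. The leaf is the inside of a C band 5 mm thick, 20 mm high, spanning 55 degrees either side of its bottom, which is 30 mm from the hub axis. On a jar smaller than itself a leaf touches only at its bottom and can be slid sideways (about 3 mm each way for the next size up).
- leaf_medium (a point): Centre of curvature of the gauge's medium leaf (radius 27 mm): 57 mm from the hub axis at 120 degrees, 10 mm above the underside. The leaf is the inside of a C band 5 mm thick, 20 mm high, spanning 55 degrees either side of its bottom, which is 30 mm from the hub axis. On a jar larger than itself a leaf touches only with its two tips and stands off 2 mm or more at the bottom.
- leaf_small (a point): Centre of curvature of the gauge's small leaf (radius 22 mm): 52 mm from the hub axis at -120 degrees, 10 mm above the underside. The leaf is the inside of a C band 5 mm thick, 20 mm high, spanning 55 degrees either side of its bottom, which is 30 mm from the hub axis. A leaf that fits touches all along: it has no sideways play, and this point then lies on the jar's axis.
- jar_p: One of three look-alike squat white jars, upright cylinders glued down. Side radii 22, 27 and 32 mm; which jar has which is not marked. White side 26 mm high, 35 mm in all with the slightly narrower grey lid. Origin: on the axis at the underside, z up. One of the three stands at mat_spot, 3 mm above the bench: that one is to be gauged; the other two wait on a strip at the far side of the bench.
- jar_q: Second of the three look-alike jars, see jar_p: same shape, another radius, not marked. Origin on the axis at the underside, z up.
- jar_r: Third of the three look-alike jars, see jar_p: same shape, another radius, not marked. Origin on the axis at the underside, z up.
- mat_spot (a point): Middle of the dark rubber mat's top face, 3 mm above the bench; the jar to gauge stands exactly here, its axis through this point. The mat is fixed, 200 mm by 200 mm by 3 mm, and turned a little.
- beaker: Bystander: open glass tumbler, 68 mm across, 85 mm high, loose. Origin at the centre of its underside. It stands on the other side of the mat from the gauge.
- tape: Bystander: loose roll of tape lying flat, 90 mm across, 22 mm high. Origin at the centre of its underside.
- dish: Bystander: low glass dish, 90 mm across, 16 mm high, loose. Origin at the centre of its underside.
Things that resemble listed ones, but are neither listed nor needed, are in the scene too. What is shaped like the gauge but blue is not meant.

How it is judged:
By the outcome, as a careful person would: the job done as asked, in the order asked, and still so for the second after the job is handed in, with the robot touching nothing.
It also fails if it takes over 72 s, if anything falls off the work surface, if the arm or the gripper's body presses on something with over 40 N, if the wrist force passes 120 N, or if a joint passes its speed limit or range.

## Robot

A 6-joint arm with a two-finger parallel gripper is mounted at the origin on the work surface. World frame = base frame: x ahead of the robot, y to its left, z up, the work surface at z = 0. Lengths are in m, angles in degrees, forces in N, time in s.
With the tool pointing down it reaches from about 0.375 to 0.9 m from the base axis. Payload 3.1 kg.
Tool frame: the origin (TCP) lies at the very end of the fingers, on their centre line; the grasp point (between the pads) lies bot.grip_point_offset behind it (bot.grip_point_offset is the distance from the TCP to the grasp point, in m); z points along the fingers, y is the line along which they close (so a half turn about z gives the same grasp; the last joint's range is limited). The gripper opens to 87 mm and grips with 3 to 60 N. Pads are 19 mm wide; open, the fingers measure 117 mm over their backs; the gripper's body (75 mm by 190 mm) begins 51 mm behind the grasp point.
Start: joints at [60.017, 30.224, 82.088, -0, 67.689, -10.227], TCP at [0.211, 0.588, 0.223] pointing down, gripper open.
Joint ranges: [-176.69, 176.69], [-43.24, 126.21], [12.49, 139.97], [-82, 262], [0, 151.66], [-163.58, 163.58]. Speed limits (degrees/s): [159.86, 159.86, 180, 180, 180, 180].

## Interface

Orientations are given as a 3x3 rotation matrix whose columns are the frame's x, y, z axes.
In Python, from rig import bot, viewer, ticket gives the robot as it stands.
- The arm moves only by the tool servo_tool, never from a script. Its argument "targets" is a list of rows, each an object with "offset": the shift along the tool's x, y, z in m, a list of three; "dr": the turn, a rotation vector about the tool's x, y, z in degrees, a list of three. In form: [{"offset": [x, y, z], "dr": [ax, ay, az]}, ...]. A call has 1 to 20 rows; each row is the pose to reach, as a shift and turn from the pose commanded when the call began, along the tool's axes at that moment; what a row does not reach only later rows make up. A row lasts 1/12 s, in which the tool goes at most 41.7 mm and 7.16 degrees, less where a joint would pass 70% of its speed; a pose out of reach is approached as far as the arm can. A call with a gripper value outside its range is refused whole. "gripper" is the gripper command: -1 is fully open, 1 is shut, values between are in proportion, set as the call begins (left out, the last holds). The fingers move at their own pace and stop on an object; the grip force is fixed at half the most. Time passes only in rows, so rows that repeat a pose let the fingers close. It gives the time, the measured TCP pose, the force, the opening and the grip force at its end, in the units of the state.
- bot.read_state(): the state, without advancing time (a new reading comes with each control period).
- viewer.capture(name): name is "side" or "top"; returns a dict with "color" (384x512x3 uint8, red, green, blue), "camera_matrix" (3x3 intrinsics, pixels), "R" (3x3) and "t" (3): a world point X has camera coordinates R X + t. Camera axes: x right, y down, z forward; pixel columns grow to the right and rows downward; lengths in m; the calibration is good to about 2 mm. A picture is of the moment at which its call begins. There is no depth.
- ticket.hand_in(): hands the job in; it is judged then, once.
The state is a dict: "time_s": time; "joint_positions": joint angles; "qvel": joint speeds; "tau": joint torques, N m; "position": TCP position; "tcp_rot": TCP orientation; "force": force on the tool from outside, world axes, zero at the start; "moment": the same for the moment, N m; "opening": opening from 0.0 (shut) to 1.0 (fully open); "grasp_force": force on a finger pad.
Only numpy, scipy, OpenCV 4.12 (cv2) and the standard library are available. Lean on these libraries where they do the work, as an engineer would, in place of code of your own. Each camera call takes 0.05 s, during which the arm holds its last target. There are 200 camera calls.

## Working session

There is one attempt and no reset: what is moved stays moved. The work goes in short steps, Python scripts to look and compute and a tool call to move; the robot and the scene stay as the last step left them, time stands still between calls to the robot, and variables do not carry over. Pictures are saved under pics/ and viewed, at most 10 in all, crops included, and the job is handed in when it is done.

Besides the shell and the picture viewer there is one more tool, called after "Emit:" as name(argument=value, ...), one argument or row to a line, values as JSON. servo_tool: Moves the arm, as the interface text tells. Its arguments: {"type":"object","properties":{"targets":{"type":"array"},"gripper":{"type":"number"}},"required":["targets"]}

```bash
mkdir -p pics; python3 - <<'E'
from rig import bot,viewer
import cv2,numpy as np
s=bot.read_state();print(s,bot.grip_point_offset)
for n in("top","side"):
    c=viewer.capture(n);np.savez(f"pics/{n}0.npz",**c)
    cv2.imwrite(f"pics/{n}0.png",cv2.resize(c["color"][:,:,::-1],(800,600),interpolation=cv2.INTER_CUBIC))
    print(n,c["camera_matrix"],-c["R"].T@c["t"])
E
```

```text
{'time_s': 0.0, 'joint_positions': array([ 6.00180053e+01,  3.02798638e+01,  8.21571611e+01, -1.41516030e-04,
        6.76888888e+01, -1.02283193e+01]), 'qvel': array([ 0.05843737,  0.00513384, -0.03847201, -0.09649904, -0.02058225,
        0.02064351]), 'tau': array([-1.69538256e-03, -4.40046501e+01, -1.76589614e+01,  6.31876267e-02,
        5.82797604e-02, -1.48864947e-04]), 'position': array([0.21084334, 0.58757606, 0.22155771]), 'tcp_rot': array([[-9.41154442e-01,  3.37975020e-01, -1.09622610e-03],
       [ 3.37976575e-01,  9.41152595e-01, -1.90467054e-03],
       [ 3.87984977e-04, -2.16308788e-03, -9.99997585e-01]]), 'force': array([-0.51084338, -1.44184269, -0.24212459]), 'moment': array([ 0.0054975 ,  0.0270309 , -0.02113878]), 'grasp_force': 0.0, 'opening': 1.001250316429353} 0.0187
top [[487.57249838   0.         255.29013926]
 [  0.         487.57249838 187.60586911]
 [  0.           0.           1.        ]] [ 0.23567357 -0.03154156  1.5033541 ]
side [[357.75157037   0.         259.77232381]
 [  0.         357.75157037 190.63663783]
 [  0.           0.           1.        ]] [ 0.12411858 -0.5893532   0.62597063]
```

View pics/top0.png

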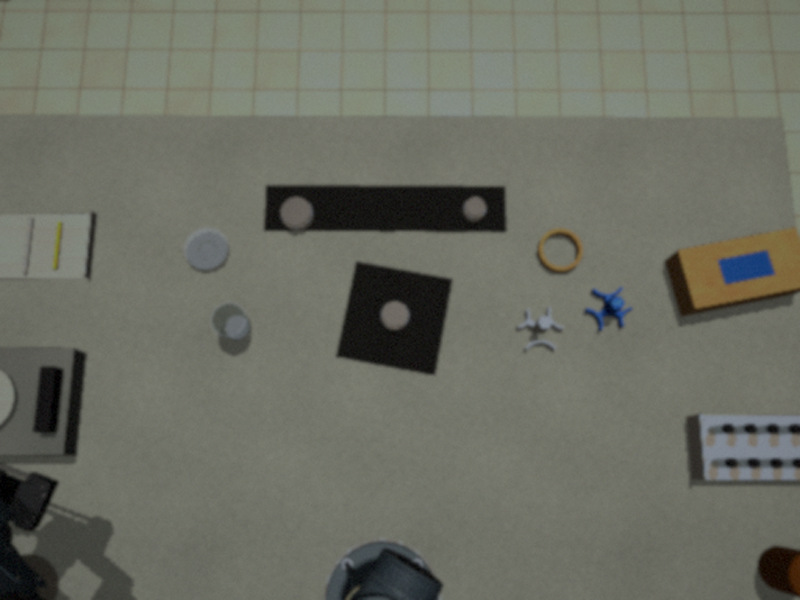

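View pics/side0.png

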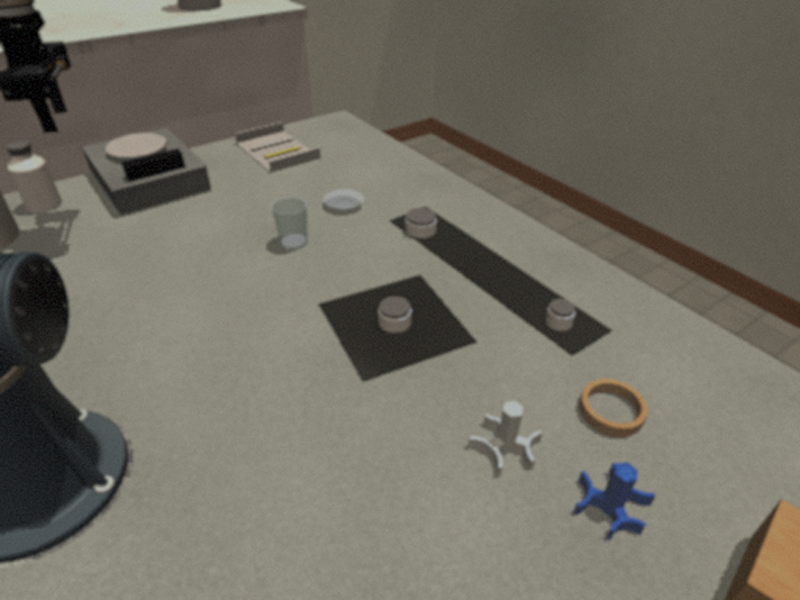

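The top view shows two gauge shapes. The silver one is at (543,325) and the blue one at (611,308). The silver one is the one meant, because blue is excluded, and its large leaf points down the image. The mat jar is at (395,315), and the strip jars are at (297,212) and (474,208). Next I'll take an enlarged crop and measure.

```bash
cat > h.py <<'E'
import numpy as np,cv2
def ray(c,uv,z):
    K,R,t=c["camera_matrix"],c["R"],c["t"]
    uv=np.atleast_2d(uv).astype(float)
    d=(np.linalg.inv(K)@np.c_[uv,np.ones(len(uv))].T).T@R
    o=-R.T@t
    return o+d*((z-o[2])/d[:,2])[:,None]
def proj(c,X):
    p=np.atleast_2d(X)@c["R"].T+c["t"];p=p@c["camera_matrix"].T
    return p[:,:2]/p[:,2:]
E
python3 - <<'E'
from h import *
c=dict(np.load("pics/top0.npz"));im=c["color"]
s=dict(np.load("pics/side0.npz"))
g=im.astype(int).sum(2)/3
# mat corners
b=(g<45).astype(np.uint8);b[:, :]=b
n,l,st,ce=cv2.connectedComponentsWithStats(b)
for i in range(1,n):
    x,y,w,h,a=st[i]
    if a>1500:print("dark",st[i],ce[i])
def comp(x,y,thr,r=20):
    # bright component on dark bg near x,y
    m=(g>thr).astype(np.uint8);mm=np.zeros_like(m);mm[y-r:y+r,x-r:x+r]=m[y-r:y+r,x-r:x+r]
    n,l,st,ce=cv2.connectedComponentsWithStats(mm);i=l[y,x]
    return l==i,st[i],ce[i]
for n_,x,y,r in(("mat",253,202,16),("L",190,136,13),("R",303,133,13)):
    m,st,ce=comp(x,y,60,r);print(n_,st,ce,"r mm",1000*np.sqrt(st[4]/np.pi)/487.6*1.475, ray(c,ce,0.032)[0])
a=cv2.resize(im[185:240,315:415][:,:,::-1],None,fx=7,fy=7,interpolation=cv2.INTER_CUBIC)
b=cv2.resize(s["color"][245:310,290:390][:,:,::-1],None,fx=3,fy=3,interpolation=cv2.INTER_CUBIC)
b2=np.zeros((b.shape[0],700,3),np.uint8);b2[:,:300]=b
cv2.imwrite("pics/crop.png",cv2.convertScaleAbs(np.vstack([a,b2]),alpha=1.3))
E
```

```text
dark [ 170  120  153   28 3558] [249.45671726 132.86902754]
dark [ 217  169   71   70 3446] [252.4042368  203.54585026]
dark [   0  300   37   84 2147] [ 15.02934327 344.45365626]
mat [244 193  18  18 263] [252.45247148 201.22813688] r mm 27.6777805289233 [ 0.53476501 -0.02042931  0.032     ]
L [177 126  26  23 377] [189.3872679  137.04244032] r mm 33.13782973139558 [0.74165918 0.18112896 0.032     ]
R [297 126  15  14 165] [303.6        132.69090909] r mm 21.922766546797472 [ 0.75797969 -0.18173386  0.032     ]
```

View pics/crop.png

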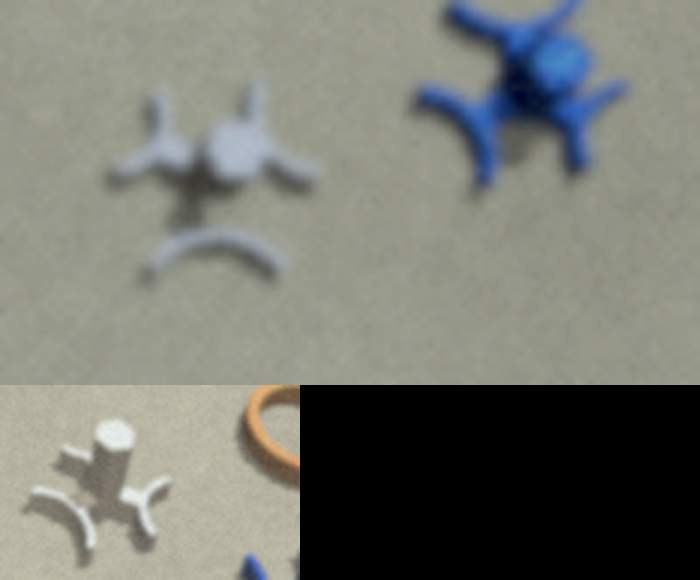

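The crop confirms the silver gauge. Its handle top is at crop (236,150), and the large-leaf tips are at (148,272) and (280,268). The medium leaf is upper right and the small leaf upper left. By apparent size the mat jar is the middle one (27.7 mm against 33 and 22), so I'll try the medium leaf first. Now to fit the gauge pose.

```bash
python3 - <<'E'
from h import *
from scipy.optimize import least_squares
c=dict(np.load("pics/top0.npz"));s=dict(np.load("pics/side0.npz"))
P=np.array([(148,272),(280,268),(255,88),(310,180),(158,95),(115,178),(236,150)])/7-.43+[315,185]
def tips(cc,R,a,sgn):
    p=np.array([cc-R*np.cos(np.radians(52)),sgn*R*np.sin(np.radians(52))]);a=np.radians(a)
    return np.r_[np.array([[np.cos(a),-np.sin(a)],[np.sin(a),np.cos(a)]])@p,.02]
# yaw~180: large leaf local +y -> world -y -> right
M=np.array([tips(62,34.5,0,-1),tips(62,34.5,0,1),tips(57,29.5,120,1),tips(57,29.5,120,-1),tips(52,24.5,-120,-1),tips(52,24.5,-120,1),[0,0,75]],float)
M[:-1,:2]/=1e3;M[-1,2]=.075
def W(q):
    a=q[2];R=np.array([[np.cos(a),-np.sin(a),0],[np.sin(a),np.cos(a),0],[0,0,1]])
    return M@R.T+[q[0],q[1],0]
f=lambda q:(proj(c,W(q))-P).ravel()
for tr in (0,):
    M2=M.copy()
    r=least_squares(f,[.52,-.33,np.pi]);print(r.x[:2],np.degrees(r.x[2]),r.fun.reshape(-1,2).round(2).tolist())
print("side residual handle top px",proj(s,W(r.x)).round(1).tolist())
print("medium heading",np.degrees(r.x[2])+120)
for cam,thr,n,box in((c,45,"top",(205,160,295,245)),(s,45,"side",(195,165,310,250))):
    g=cam["color"].mean(2);x0,y0,x1,y1=box
    m=np.zeros(g.shape,np.uint8);m[y0:y1,x0:x1]=g[y0:y1,x0:x1]<thr
    k=max(cv2.findContours(m,cv2.RETR_EXTERNAL,cv2.CHAIN_APPROX_NONE)[0],key=cv2.contourArea)
    w=ray(cam,k[:,0],.003)[:,:2]
    q=cv2.minAreaRect((w*1000).astype(np.float32));print(n,"mat",q)
    # bright jar in mat
    hull=np.zeros_like(m);cv2.fillPoly(hull,[k],1)
    b=((g>60)&(cv2.erode(hull,np.ones((7,7)))>0)).astype(np.uint8)
    nn,l,st,ce=cv2.connectedComponentsWithStats(b);i=1+st[1:,4].argmax();print("jar",st[i],ce[i],ray(cam,ce[i],.02))
E
```

```text
[ 0.51136803 -0.30524055] 180.64345584611127 [[0.66, -0.44], [-0.5, 0.02], [0.06, 0.16], [0.39, -0.28], [-0.28, 0.63], [0.1, -0.6], [-0.42, 0.51]]
side residual handle top px [[299.8, 278.9], [318.5, 297.1], [344.3, 275.4], [339.3, 292.9], [327.5, 263.0], [310.0, 264.6], [326.8, 260.5]]
medium heading 300.64345584611124
top mat ((535.7119140625, -19.939659118652344), (194.09677124023438, 194.2061309814453), 79.44551849365234)
jar [244 193  18  18 263] [252.45247148 201.22813688] [[ 0.53720432 -0.02033868  0.02      ]]
side mat ((533.8318481445312, -23.531776428222656), (189.75531005859375, 192.04293823242188), 79.2718276977539)
jar [241 189  24  24 452] [252.27876106 200.71902655] [[ 0.53496524 -0.021637    0.02      ]]
```

```bash
cat > mv.py <<'E'
import sys,numpy as np
from rig import bot
s=bot.read_state();R=s["tcp_rot"];p=s["position"]
yaw=np.degrees(np.arctan2(R[1,1],R[0,1]))
if __name__=="__main__":
    print("t",round(s["time_s"],2),"p",p.round(4),"yaw_y",yaw.round(2),"F",s["force"].round(2),"M",s["moment"].round(3),"open",round(s["opening"],3),"gf",round(s["grasp_force"],1),"j",s["joint_positions"].round(0))
    if len(sys.argv)>1:
        x,y,z,a=map(float,sys.argv[1:5]);d=(a-yaw+180)%360-180
        print("offset",(R.T@(np.array([x,y,z])-p)).round(4),"drz",round(-d,2))
E
python3 mv.py 0.511 -0.305 0.2 0.6
```

```text
t 0.1 p [0.2109 0.5877 0.2217] yaw_y 70.25 F [0.34 0.47 0.48] M [0.017 0.029 0.02 ] open 0.998 gf 0.0 j [ 60.  30.  82.  -0.  68. -10.]
offset [-0.5841 -0.7386  0.0229] drz 69.65
```

Emit:
servo_tool(
  targets=[
    {"offset":[-0.4,-0.265,0.01],"dr":[0,0,35]},
    {"offset":[-0.4,-0.265,0.01],"dr":[0,0,35]},
    {"offset":[-0.4,-0.265,0.01],"dr":[0,0,35]},
    {"offset":[-0.4,-0.265,0.01],"dr":[0,0,35]},
    {"offset":[-0.4,-0.265,0.01],"dr":[0,0,35]},
    {"offset":[-0.4,-0.265,0.01],"dr":[0,0,35]},
    {"offset":[-0.4,-0.265,0.01],"dr":[0,0,35]},
    {"offset":[-0.4,-0.265,0.01],"dr":[0,0,35]},
    {"offset":[-0.4,-0.265,0.01],"dr":[0,0,35]},
    {"offset":[-0.4,-0.265,0.01],"dr":[0,0,35]},
    {"offset":[-0.4,-0.265,0.01],"dr":[0,0,35]},
    {"offset":[-0.584,-0.739,0.023],"dr":[0,0,69.6]},
    {"offset":[-0.584,-0.739,0.023],"dr":[0,0,69.6]},
    {"offset":[-0.584,-0.739,0.023],"dr":[0,0,69.6]},
    {"offset":[-0.584,-0.739,0.023],"dr":[0,0,69.6]},
    {"offset":[-0.584,-0.739,0.023],"dr":[0,0,69.6]},
    {"offset":[-0.584,-0.739,0.023],"dr":[0,0,69.6]},
    {"offset":[-0.584,-0.739,0.023],"dr":[0,0,69.6]},
    {"offset":[-0.584,-0.739,0.023],"dr":[0,0,69.6]},
    {"offset":[-0.584,-0.739,0.023],"dr":[0,0,69.6]},
  ],
  gripper=-1,
)

```text
time_s: 1.77
position: [0.503, -0.1555, 0.2031]
tcp_rot: [[-0.011, 1.0, -0.001], [1.0, 0.011, 0.0], [0.001, -0.001, -1.0]]
force: [0.9, 0.6, -0.3]
opening: 0.998
grasp_force: 0.0
```

```bash
python3 mv.py 0.511 -0.305 0.12 0.6
```

```text
t 1.77 p [ 0.503  -0.1555  0.2031] yaw_y 0.62 F [ 0.88  0.57 -0.34] M [-0.119  0.026 -0.01 ] open 0.998 gf 0.0 j [-29.  24.  97.   0.  59. -30.]
offset [-0.1497  0.0064  0.0831] drz 0.02
```

Emit:
servo_tool(
  targets=[
    {"offset":[0,0,0],"dr":[0,0,0]},
    {"offset":[0,0,0],"dr":[0,0,0]},
    {"offset":[0,0,0],"dr":[0,0,0]},
  ],
)

```text
time_s: 2.02
position: [0.5029, -0.1532, 0.2029]
tcp_rot: [[-0.01, 1.0, -0.002], [1.0, 0.01, 0.001], [0.001, -0.002, -1.0]]
force: [-0.6, 0.9, -1.0]
opening: 0.998
grasp_force: 0.0
```

```bash
python3 mv.py 0.511 -0.305 0.12 0.6
```

```text
t 2.02 p [ 0.5029 -0.1532  0.2029] yaw_y 0.58 F [-0.57  0.88 -0.96] M [-0.088 -0.01  -0.022] open 0.998 gf 0.0 j [-29.  24.  97.   0.  59. -30.]
offset [-0.152   0.0067  0.0827] drz -0.02
```

Emit:
servo_tool(
  targets=[
    {"offset":[-0.04,0.002,0.02],"dr":[0,0,0]},
    {"offset":[-0.08,0.004,0.04],"dr":[0,0,0]},
    {"offset":[-0.115,0.005,0.06],"dr":[0,0,0]},
    {"offset":[-0.14,0.0065,0.08],"dr":[0,0,0]},
    {"offset":[-0.152,0.0065,0.083],"dr":[0,0,0]},
    {"offset":[-0.152,0.0065,0.083],"dr":[0,0,0]},
    {"offset":[-0.152,0.0065,0.1],"dr":[0,0,0]},
    {"offset":[-0.152,0.0065,0.12],"dr":[0,0,0]},
    {"offset":[-0.152,0.0065,0.14],"dr":[0,0,0]},
    {"offset":[-0.152,0.0065,0.157],"dr":[0,0,0]},
    {"offset":[-0.152,0.0065,0.169],"dr":[0,0,0]},
    {"offset":[-0.152,0.0065,0.169],"dr":[0,0,0]},
    {"offset":[-0.152,0.0065,0.169],"dr":[0,0,0]},
  ],
)

```text
time_s: 3.1
position: [0.5121, -0.3037, 0.0349]
tcp_rot: [[-0.013, 1.0, -0.0], [1.0, 0.013, 0.001], [0.001, -0.0, -1.0]]
force: [0.2, 0.1, 0.8]
opening: 1.003
grasp_force: 0.0
```

Emit:
servo_tool(
  targets=[
    {"offset":[0,0,0],"dr":[0,0,0]},
    {"offset":[0,0,0],"dr":[0,0,0]},
    {"offset":[0,0,0],"dr":[0,0,0]},
    {"offset":[0,0,0],"dr":[0,0,0]},
    {"offset":[0,0,0],"dr":[0,0,0]},
    {"offset":[0,0,0],"dr":[0,0,0]},
    {"offset":[0,0,0],"dr":[0,0,0]},
    {"offset":[0,0,0],"dr":[0,0,0]},
    {"offset":[0,0,0],"dr":[0,0,0]},
    {"offset":[0,0,0],"dr":[0,0,0]},
    {"offset":[0,0,0],"dr":[0,0,0]},
    {"offset":[0,0,0],"dr":[0,0,0]},
  ],
  gripper=1,
)

```text
time_s: 4.1
position: [0.5117, -0.3054, 0.0344]
tcp_rot: [[-0.011, 1.0, -0.0], [1.0, 0.011, 0.0], [0.0, -0.0, -1.0]]
force: [-0.1, 0.0, 0.1]
opening: 0.275
grasp_force: 30.0
```

```bash
python3 mv.py 0.511 -0.305 0.12 0.6
```

```text
t 4.1 p [ 0.5117 -0.3054  0.0344] yaw_y 0.65 F [-0.13  0.03  0.08] M [-0.123  0.037 -0.027] open 0.275 gf 30.0 j [-42.  43.  94.  -0.  43. -42.]
offset [ 0.0004 -0.0007 -0.0856] drz 0.05
```

Emit:
servo_tool(
  targets=[
    {"offset":[0,0,-0.01],"dr":[0,0,0]},
    {"offset":[0,0,-0.03],"dr":[0,0,0]},
    {"offset":[0,0,-0.055],"dr":[0,0,0]},
    {"offset":[0,0,-0.075],"dr":[0,0,0]},
    {"offset":[0,0,-0.085],"dr":[0,0,0]},
    {"offset":[0,0,-0.085],"dr":[0,0,0]},
    {"offset":[0,0,-0.085],"dr":[0,0,0]},
  ],
)

```text
time_s: 4.68
position: [0.5118, -0.3054, 0.1198]
tcp_rot: [[-0.011, 1.0, 0.001], [1.0, 0.011, -0.001], [-0.001, 0.001, -1.0]]
force: [-1.0, 1.1, -2.0]
opening: 0.273
grasp_force: 30.0
```

```bash
python3 mv.py 0.463 -0.070 0.119 94.4
```

```text
t 4.68 p [ 0.5118 -0.3054  0.1198] yaw_y 0.65 F [-1.01  1.1  -1.95] M [-0.039  0.035  0.012] open 0.273 gf 30.0 j [-42.  36.  92.   0.  53. -42.]
offset [ 0.2359 -0.0462  0.0006] drz -93.75
```

Emit:
servo_tool(
  targets=[
    {"offset":[0.01,-0.002,0],"dr":[0,0,-5]},
    {"offset":[0.027,-0.005,0],"dr":[0,0,-11]},
    {"offset":[0.045,-0.009,0],"dr":[0,0,-18]},
    {"offset":[0.062,-0.012,0],"dr":[0,0,-25]},
    {"offset":[0.08,-0.016,0],"dr":[0,0,-32]},
    {"offset":[0.098,-0.019,0],"dr":[0,0,-39]},
    {"offset":[0.116,-0.023,0],"dr":[0,0,-46]},
    {"offset":[0.133,-0.026,0],"dr":[0,0,-53]},
    {"offset":[0.151,-0.03,0],"dr":[0,0,-60]},
    {"offset":[0.169,-0.033,0],"dr":[0,0,-67]},
    {"offset":[0.186,-0.036,0],"dr":[0,0,-74]},
    {"offset":[0.204,-0.04,0],"dr":[0,0,-81]},
    {"offset":[0.222,-0.043,0],"dr":[0,0,-88]},
    {"offset":[0.232,-0.045,0],"dr":[0,0,-92]},
    {"offset":[0.236,-0.046,0],"dr":[0,0,-93.8]},
    {"offset":[0.236,-0.046,0],"dr":[0,0,-93.8]},
    {"offset":[0.236,-0.046,0],"dr":[0,0,-93.8]},
    {"offset":[0.236,-0.046,0],"dr":[0,0,-93.8]},
  ],
)

```text
time_s: 6.18
position: [0.4636, -0.0707, 0.1191]
tcp_rot: [[-0.997, -0.076, 0.0], [-0.076, 0.997, -0.0], [-0.0, -0.0, -1.0]]
force: [0.2, -0.7, -1.6]
opening: 0.275
grasp_force: 30.0
```

```bash
python3 mv.py 0.463 -0.070 0.041 94.4
```

```text
t 6.18 p [ 0.4636 -0.0707  0.1191] yaw_y 94.35 F [ 0.16 -0.68 -1.58] M [ 0.03   0.046 -0.003] open 0.275 gf 30.0 j [ -22.   28.  110.   -0.   42. -117.]
offset [0.0005 0.0007 0.0781] drz -0.05
```

Emit:
servo_tool(
  targets=[
    {"offset":[0,0,0.015],"dr":[0,0,0]},
    {"offset":[0,0,0.035],"dr":[0,0,0]},
    {"offset":[0,0,0.055],"dr":[0,0,0]},
    {"offset":[0,0,0.07],"dr":[0,0,0]},
    {"offset":[0,0,0.079],"dr":[0,0,0]},
    {"offset":[0,0,0.079],"dr":[0,0,0]},
    {"offset":[0,0,0.079],"dr":[0,0,0]},
    {"offset":[0,0,0.079],"dr":[0,0,0]},
  ],
)

```text
time_s: 6.85
position: [0.4638, -0.0705, 0.041]
tcp_rot: [[-0.997, -0.077, 0.001], [-0.077, 0.997, -0.001], [-0.001, -0.001, -1.0]]
force: [0.4, -0.1, -1.4]
opening: 0.269
grasp_force: 30.0
```

```bash
python3 mv.py 0.463 -0.070 0.041 94.4; python3 - <<'E'
from h import *
from rig import viewer
o=[]
for n,(x0,y0,x1,y1),k in(("top",(205,160,295,245),6),("side",(195,150,310,255),5)):
    c=viewer.capture(n);np.savez(f"pics/{n}1.npz",**c)
    o.append(cv2.resize(c["color"][y0:y1,x0:x1][:,:,::-1],None,fx=k,fy=k,interpolation=cv2.INTER_CUBIC))
cv2.imwrite("pics/t1.png",cv2.convertScaleAbs(o[0],alpha=1.6));cv2.imwrite("pics/s1.png",cv2.convertScaleAbs(o[1],alpha=1.3))
E
```

```text
t 6.85 p [ 0.4638 -0.0705  0.041 ] yaw_y 94.41 F [ 0.42 -0.13 -1.35] M [0.022 0.018 0.037] open 0.269 gf 30.0 j [ -22.   37.  112.   -0.   30. -117.]
offset [ 0.0008  0.0006 -0.    ] drz 0.01
```

View pics/t1.png

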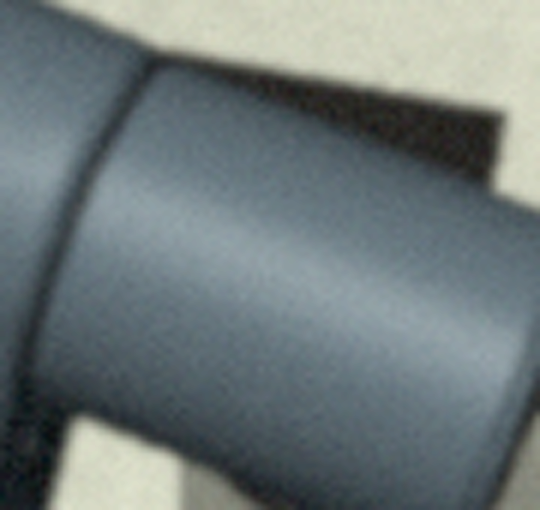

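View pics/s1.png

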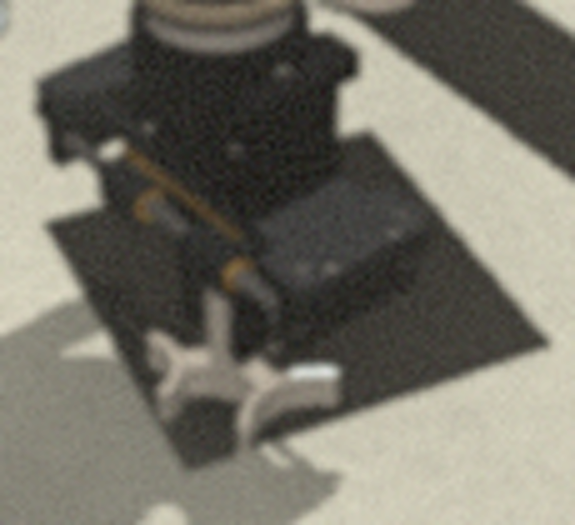

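The top view is blocked by the arm. In the side view the jar is hidden behind the gripper, but the gauge hangs upright just above the mat with the large leaf at about (290,390) and the small leaf at about (165,370). I'll find contact by force instead, advancing along the medium leaf's direction.

Emit:
servo_tool(
  targets=[
    {"offset":[-0.005,0.003,0],"dr":[0,0,0]},
    {"offset":[-0.01,0.006,0],"dr":[0,0,0]},
    {"offset":[-0.0147,0.0085,0],"dr":[0,0,0]},
    {"offset":[-0.0182,0.0105,0],"dr":[0,0,0]},
    {"offset":[-0.0208,0.012,0],"dr":[0,0,0]},
    {"offset":[-0.0208,0.012,0],"dr":[0,0,0]},
    {"offset":[-0.0208,0.012,0],"dr":[0,0,0]},
    {"offset":[-0.0208,0.012,0],"dr":[0,0,0]},
  ],
)

```text
time_s: 7.62
position: [0.4828, -0.0563, 0.0403]
tcp_rot: [[-0.997, -0.078, -0.0], [-0.078, 0.997, 0.0], [0.0, 0.0, -1.0]]
force: [-0.8, 0.2, -0.9]
opening: 0.273
grasp_force: 30.0
```

Emit:
servo_tool(
  targets=[
    {"offset":[-0.0005,0.0003,0],"dr":[0,0,0]},
    {"offset":[-0.0013,0.00075,0],"dr":[0,0,0]},
    {"offset":[-0.0013,0.00075,0],"dr":[0,0,0]},
    {"offset":[-0.0013,0.00075,0],"dr":[0,0,0]},
  ],
)

```text
time_s: 7.95
position: [0.4841, -0.0556, 0.0404]
tcp_rot: [[-0.997, -0.077, -0.0], [-0.077, 0.997, 0.0], [0.0, 0.0, -1.0]]
force: [0.1, 0.6, -1.4]
opening: 0.273
grasp_force: 30.0
```

Emit:
servo_tool(
  targets=[
    {"offset":[-0.0005,0.0003,0],"dr":[0,0,0]},
    {"offset":[-0.0009,0.0005,0],"dr":[0,0,0]},
    {"offset":[-0.0009,0.0005,0],"dr":[0,0,0]},
    {"offset":[-0.0009,0.0005,0],"dr":[0,0,0]},
  ],
)

```text
time_s: 8.28
position: [0.4845, -0.0548, 0.0403]
tcp_rot: [[-0.997, -0.078, -0.001], [-0.078, 0.997, 0.0], [0.001, 0.0, -1.0]]
force: [-1.1, -0.8, -1.5]
opening: 0.274
grasp_force: 30.0
```

```bash
python3 mv.py
```

```text
t 8.28 p [ 0.4845 -0.0548  0.0403] yaw_y 94.46 F [-1.07 -0.79 -1.54] M [-0.018  0.259  0.058] open 0.274 gf 30.0 j [ -20.   38.  110.   -0.   32. -114.]
```

Emit:
servo_tool(
  targets=[
    {"offset":[-0.0004,0.0002,0],"dr":[0,0,0]},
    {"offset":[-0.0009,0.0005,0],"dr":[0,0,0]},
    {"offset":[-0.0009,0.0005,0],"dr":[0,0,0]},
    {"offset":[-0.0009,0.0005,0],"dr":[0,0,0]},
  ],
)

```text
time_s: 8.62
position: [0.4849, -0.0541, 0.0402]
tcp_rot: [[-0.997, -0.078, -0.002], [-0.078, 0.997, 0.001], [0.002, 0.001, -1.0]]
force: [-3.5, -0.9, -0.2]
opening: 0.273
grasp_force: 30.0
```

```bash
python3 mv.py
```

```text
t 8.62 p [ 0.4849 -0.0541  0.0402] yaw_y 94.48 F [-3.51 -0.89 -0.15] M [-0.128  0.73   0.121] open 0.273 gf 30.0 j [ -20.   38.  110.   -0.   33. -114.]
```

Emit:
servo_tool(
  targets=[
    {"offset":[0.0005,0.0009,0],"dr":[0,0,0]},
    {"offset":[0.0005,0.0009,0],"dr":[0,0,0]},
    {"offset":[0.0005,0.0009,0],"dr":[0,0,0]},
    {"offset":[0.0005,0.0009,0],"dr":[0,0,0]},
  ],
)

```text
time_s: 8.95
position: [0.4849, -0.0534, 0.0403]
tcp_rot: [[-0.997, -0.078, -0.001], [-0.078, 0.997, 0.0], [0.001, 0.0, -1.0]]
force: [-3.9, -0.3, -2.1]
opening: 0.275
grasp_force: 30.0
```

```bash
python3 mv.py
```

```text
t 8.95 p [ 0.4849 -0.0534  0.0403] yaw_y 94.45 F [-3.93 -0.34 -2.1 ] M [-0.245  0.758  0.018] open 0.275 gf 30.0 j [ -19.   38.  110.   -0.   32. -114.]
```

Emit:
servo_tool(
  targets=[
    {"offset":[-0.0009,0.0005,0],"dr":[0,0,0]},
    {"offset":[-0.0009,0.0005,0],"dr":[0,0,0]},
    {"offset":[-0.0009,0.0005,0],"dr":[0,0,0]},
    {"offset":[-0.0009,0.0005,0],"dr":[0,0,0]},
  ],
)

```text
time_s: 9.28
position: [0.4849, -0.0533, 0.0404]
tcp_rot: [[-0.997, -0.078, -0.003], [-0.078, 0.997, -0.0], [0.003, -0.0, -1.0]]
force: [-6.0, -3.9, -0.2]
opening: 0.273
grasp_force: 30.0
```

```bash
python3 mv.py
```

```text
t 9.28 p [ 0.4849 -0.0533  0.0404] yaw_y 94.49 F [-5.97 -3.87 -0.16] M [-0.818  1.197 -0.005] open 0.273 gf 30.0 j [ -19.   38.  110.   -0.   33. -114.]
```

The force is now directly opposed to the approach (7 N at heading 213°), so the leaf is home. Next I'll check for sideways play.

Emit:
servo_tool(
  targets=[
    {"offset":[0.0008,0.0013,0],"dr":[0,0,0]},
    {"offset":[0.0008,0.0013,0],"dr":[0,0,0]},
    {"offset":[0.0008,0.0013,0],"dr":[0,0,0]},
    {"offset":[0.0008,0.0013,0],"dr":[0,0,0]},
  ],
)

```text
time_s: 9.62
position: [0.4849, -0.0531, 0.0404]
tcp_rot: [[-0.997, -0.078, -0.001], [-0.078, 0.997, -0.002], [0.001, -0.002, -1.0]]
force: [-6.1, -7.5, -1.3]
opening: 0.273
grasp_force: 30.0
```

```bash
python3 mv.py
```

```text
t 9.62 p [ 0.4849 -0.0531  0.0404] yaw_y 94.47 F [-6.1 -7.5 -1.3] M [-1.477  1.188 -0.1  ] open 0.273 gf 30.0 j [ -19.   38.  110.   -0.   32. -114.]
```

Emit:
servo_tool(
  targets=[
    {"offset":[-0.0008,-0.0013,0],"dr":[0,0,0]},
    {"offset":[-0.0015,-0.0026,0],"dr":[0,0,0]},
    {"offset":[-0.0015,-0.0026,0],"dr":[0,0,0]},
    {"offset":[-0.0015,-0.0026,0],"dr":[0,0,0]},
  ],
)

```text
time_s: 9.95
position: [0.485, -0.0536, 0.0403]
tcp_rot: [[-0.997, -0.078, -0.004], [-0.078, 0.997, 0.001], [0.004, 0.002, -1.0]]
force: [-5.3, -1.3, 0.5]
opening: 0.268
grasp_force: 30.0
```

```bash
python3 mv.py
```

```text
t 9.95 p [ 0.485  -0.0536  0.0403] yaw_y 94.48 F [-5.29 -1.27  0.48] M [-0.003  1.1    0.218] open 0.268 gf 30.0 j [ -19.   38.  109.   -0.   33. -114.]
```

Emit:
servo_tool(
  targets=[
    {"offset":[0.002,0.0005,0],"dr":[0,0,0]},
    {"offset":[0.002,0.0005,0],"dr":[0,0,0]},
    {"offset":[0.002,0.0005,0.001],"dr":[0,0,0]},
    {"offset":[0.002,0.0005,0.002],"dr":[0,0,0]},
    {"offset":[0.002,0.0005,0.0026],"dr":[0,0,0]},
    {"offset":[0.002,0.0005,0.0026],"dr":[0,0,0]},
    {"offset":[0.002,0.0005,0.0026],"dr":[0,0,0]},
  ],
)

```text
time_s: 10.53
position: [0.4849, -0.0538, 0.0378]
tcp_rot: [[-0.997, -0.078, -0.0], [-0.078, 0.997, 0.0], [0.0, 0.0, -1.0]]
force: [-3.9, 1.3, 0.3]
opening: 0.273
grasp_force: 30.0
```

```bash
python3 mv.py
```

```text
t 10.53 p [ 0.4849 -0.0538  0.0378] yaw_y 94.45 F [-3.9   1.28  0.26] M [0.276 0.685 0.19 ] open 0.273 gf 30.0 j [ -19.   38.  110.    0.   32. -114.]
```

Emit:
servo_tool(
  targets=[
    {"offset":[0,0,0.0005],"dr":[0,0,0]},
    {"offset":[0,0,0.0005],"dr":[0,0,0]},
    {"offset":[0,0,0.0005],"dr":[0,0,0]},
  ],
)

```text
time_s: 10.78
position: [0.4848, -0.0538, 0.0373]
tcp_rot: [[-0.997, -0.078, -0.0], [-0.078, 0.997, 0.0], [0.0, 0.0, -1.0]]
force: [-4.1, 1.7, 0.3]
opening: 0.272
grasp_force: 30.0
```

```bash
python3 mv.py
```

```text
t 10.78 p [ 0.4848 -0.0538  0.0373] yaw_y 94.45 F [-4.06  1.65  0.35] M [0.312 0.734 0.15 ] open 0.272 gf 30.0 j [ -19.   38.  110.    0.   32. -114.]
```

Emit:
servo_tool(
  targets=[
    {"offset":[0.0004,0.0008,0],"dr":[0,0,0]},
    {"offset":[0.0004,0.0008,0],"dr":[0,0,0]},
    {"offset":[0.0004,0.0008,0],"dr":[0,0,0]},
  ],
)

```text
time_s: 11.03
position: [0.4849, -0.0535, 0.0373]
tcp_rot: [[-0.997, -0.078, 0.001], [-0.078, 0.997, -0.001], [-0.001, -0.001, -1.0]]
force: [-4.1, -0.9, -0.1]
opening: 0.27
grasp_force: 30.0
```

```bash
python3 mv.py
```

```text
t 11.03 p [ 0.4849 -0.0535  0.0373] yaw_y 94.44 F [-4.06 -0.92 -0.07] M [-0.126  0.785  0.124] open 0.27 gf 30.0 j [ -19.   38.  110.   -0.   32. -114.]
```

Emit:
servo_tool(
  targets=[
    {"offset":[-0.0005,0.0008,0.0003],"dr":[0,0,0]},
    {"offset":[-0.0005,0.0008,0.0003],"dr":[0,0,0]},
    {"offset":[-0.0005,0.0008,0.0003],"dr":[0,0,0]},
  ],
)

```text
time_s: 11.28
position: [0.4849, -0.0534, 0.0374]
tcp_rot: [[-0.997, -0.078, -0.0], [-0.078, 0.997, -0.002], [0.0, -0.002, -1.0]]
force: [-6.9, -5.7, 3.7]
opening: 0.274
grasp_force: 30.0
```

```bash
python3 mv.py
```

```text
t 11.28 p [ 0.4849 -0.0534  0.0374] yaw_y 94.49 F [-6.9  -5.74  3.73] M [-0.954  1.085  0.059] open 0.274 gf 30.0 j [ -19.   38.  110.   -0.   32. -114.]
```

Pressed home at about 9 N and standing on the mat. I'll hold for a moment, ease off, release and look.

Emit:
servo_tool(
  targets=[
    {"offset":[0,0,0],"dr":[0,0,0]},
    {"offset":[0,0,0],"dr":[0,0,0]},
    {"offset":[0,0,0],"dr":[0,0,0]},
    {"offset":[0,0,0],"dr":[0,0,0]},
    {"offset":[0,0,0],"dr":[0,0,0]},
    {"offset":[0,0,0],"dr":[0,0,0]},
    {"offset":[0,0,0],"dr":[0,0,0]},
    {"offset":[0,0,0],"dr":[0,0,0]},
    {"offset":[0,0,0],"dr":[0,0,0]},
    {"offset":[0,0,0],"dr":[0,0,0]},
    {"offset":[0,0,0],"dr":[0,0,0]},
    {"offset":[0,0,0],"dr":[0,0,0]},
    {"offset":[0,0,0],"dr":[0,0,0]},
    {"offset":[0.0006,-0.0006,-0.0003],"dr":[0,0,0]},
    {"offset":[0.0006,-0.0006,-0.0003],"dr":[0,0,0]},
    {"offset":[0.0006,-0.0006,-0.0003],"dr":[0,0,0]},
  ],
)

```text
time_s: 12.62
position: [0.4848, -0.0534, 0.0374]
tcp_rot: [[-0.997, -0.077, 0.001], [-0.077, 0.997, -0.001], [-0.001, -0.001, -1.0]]
force: [-3.3, -3.6, -0.7]
opening: 0.275
grasp_force: 30.0
```

```bash
python3 mv.py
```

```text
t 12.62 p [ 0.4848 -0.0534  0.0374] yaw_y 94.44 F [-3.28 -3.63 -0.73] M [-0.491  0.711  0.091] open 0.275 gf 30.0 j [ -19.   38.  110.   -0.   32. -114.]
```

Emit:
servo_tool(
  targets=[
    {"offset":[0,0,0],"dr":[0,0,0]},
    {"offset":[0,0,0],"dr":[0,0,0]},
    {"offset":[0,0,0],"dr":[0,0,0]},
    {"offset":[0,0,0],"dr":[0,0,0]},
    {"offset":[0,0,0],"dr":[0,0,0]},
    {"offset":[0,0,0],"dr":[0,0,0]},
    {"offset":[0,0,0],"dr":[0,0,0]},
    {"offset":[0,0,-0.02],"dr":[0,0,0]},
    {"offset":[0,0,-0.045],"dr":[0,0,0]},
    {"offset":[0,0,-0.075],"dr":[0,0,0]},
    {"offset":[0,0,-0.11],"dr":[0,0,0]},
    {"offset":[0,0,-0.145],"dr":[0,0,0]},
    {"offset":[0,0,-0.17],"dr":[0,0,0]},
    {"offset":[0,-0.035,-0.18],"dr":[0,0,0]},
    {"offset":[0,-0.07,-0.18],"dr":[0,0,0]},
    {"offset":[0,-0.11,-0.18],"dr":[0,0,0]},
    {"offset":[0,-0.15,-0.18],"dr":[0,0,0]},
    {"offset":[0,-0.19,-0.18],"dr":[0,0,0]},
    {"offset":[0,-0.23,-0.18],"dr":[0,0,0]},
    {"offset":[0,-0.25,-0.18],"dr":[0,0,0]},
  ],
  gripper=0.2,
)

```text
time_s: 14.28
position: [0.5042, -0.3073, 0.2174]
tcp_rot: [[-0.997, -0.075, 0.002], [-0.075, 0.997, -0.003], [-0.002, -0.003, -1.0]]
force: [-0.3, -0.4, 0.2]
opening: 0.4
grasp_force: 0.0
```

```bash
python3 mv.py; python3 - <<'E'
from h import *
from rig import viewer
o=[]
for n,(x0,y0,x1,y1),k in(("top",(215,165,290,240),7),("side",(195,160,310,260),4)):
    c=viewer.capture(n);np.savez(f"pics/{n}2.npz",**c)
    o.append(cv2.resize(c["color"][y0:y1,x0:x1][:,:,::-1],None,fx=k,fy=k,interpolation=cv2.INTER_CUBIC))
cv2.imwrite("pics/t2.png",cv2.convertScaleAbs(o[0],alpha=1.6));cv2.imwrite("pics/s2.png",cv2.convertScaleAbs(o[1],alpha=1.3))
E
```

```text
t 14.28 p [ 0.5042 -0.3073  0.2174] yaw_y 94.28 F [-0.25 -0.43  0.2 ] M [ 0.033 -0.101 -0.01 ] open 0.4 gf 0.0 j [ -42.   28.   88.   -0.   64. -136.]
```

View pics/t2.png

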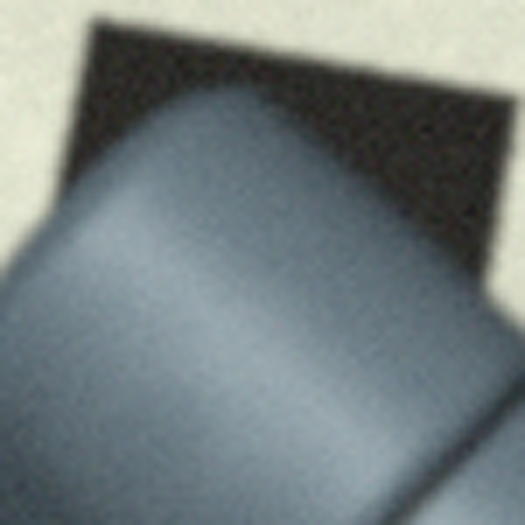

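View pics/s2.png

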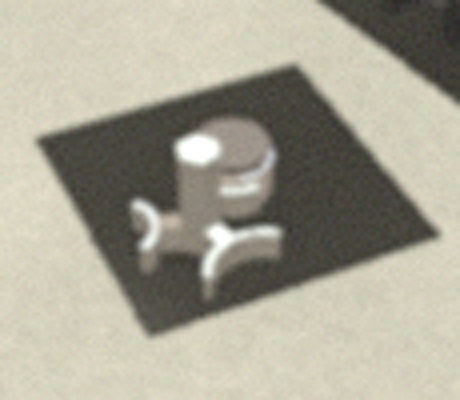

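The side view shows the gauge upright on the mat with its leaf against the jar. The handle top is at about (198,150) and the jar lid at about (240,145). The top view is still blocked by the elbow, so I'll move the arm further off.

Emit:
servo_tool(
  targets=[
    {"offset":[0.01,-0.03,0],"dr":[0,0,7]},
    {"offset":[0.02,-0.06,0],"dr":[0,0,14]},
    {"offset":[0.03,-0.09,0],"dr":[0,0,21]},
    {"offset":[0.04,-0.12,0],"dr":[0,0,28]},
    {"offset":[0.05,-0.15,0],"dr":[0,0,35]},
    {"offset":[0.06,-0.18,0],"dr":[0,0,42]},
    {"offset":[0.07,-0.21,0],"dr":[0,0,49]},
    {"offset":[0.08,-0.24,0],"dr":[0,0,56]},
    {"offset":[0.09,-0.25,0],"dr":[0,0,60]},
    {"offset":[0.09,-0.25,0],"dr":[0,0,60]},
  ],
)

```text
time_s: 15.22
position: [0.4316, -0.5601, 0.2165]
tcp_rot: [[-0.562, 0.827, -0.001], [0.827, 0.562, 0.0], [0.001, -0.001, -1.0]]
force: [-1.0, 1.0, -0.3]
opening: 0.402
grasp_force: 0.0
```

```bash
python3 mv.py; python3 - <<'E'
from h import *
from rig import viewer
c=viewer.capture("top");np.savez("pics/top3.npz",**c)
x0,y0,x1,y1=215,165,290,240
cv2.imwrite("pics/t3.png",cv2.convertScaleAbs(cv2.resize(c["color"][y0:y1,x0:x1][:,:,::-1],None,fx=8,fy=8,interpolation=cv2.INTER_CUBIC),alpha=1.5))
E
```

```text
t 15.22 p [ 0.4316 -0.5601  0.2165] yaw_y 34.21 F [-0.96  0.99 -0.32] M [-0.059  0.047  0.015] open 0.402 gf 0.0 j [-61.  37.  69.  -0.  74. -96.]
```

View pics/t3.png

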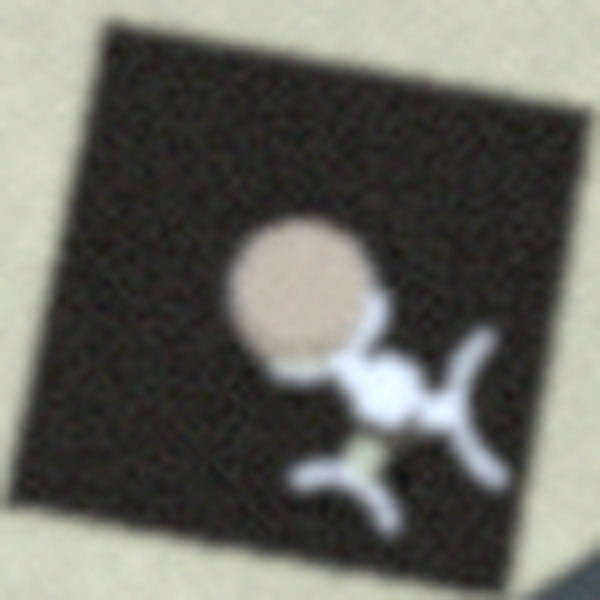

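```bash
python3 - <<'E'
from h import *
from scipy.optimize import least_squares
c=dict(np.load("pics/top3.npz"))
P=np.array([(488,335),(500,482),(297,480),(393,525),(387,390)])/8-.44+[215,165]
def tip(cc,R,a,s):
    a=np.radians(a);x=cc-R*np.cos(np.radians(52));y=s*R*np.sin(np.radians(52))
    return [(x*np.cos(a)-y*np.sin(a))/1e3,(x*np.sin(a)+y*np.cos(a))/1e3,.023]
M=np.array([tip(62,34.5,0,1),tip(62,34.5,0,-1),tip(52,24.5,-120,-1),tip(52,24.5,-120,1),[0,0,.078]])
def W(q):
    a=q[2];return M@np.array([[np.cos(a),-np.sin(a),0],[np.sin(a),np.cos(a),0],[0,0,1]]).T+[q[0],q[1],0]
r=least_squares(lambda q:(proj(c,W(q))-P).ravel(),[.485,-.053,np.radians(-85.6)])
x,y,a=r.x;h=a+np.radians(120)
print(x,y,np.degrees(a),np.abs(r.fun).max(),"med centre",x+.057*np.cos(h),y+.057*np.sin(h))
for cam in(c,dict(np.load("pics/top0.npz"))):
    im=cam["color"].astype(int);g=im.mean(2)
    print("lid",ray(cam,np.array([302,287])/8-.44+[215,165],.036))
J=np.array([.5355,-.0204]);print("dist",np.hypot(J[0]-x,J[1]-y))
E
```

```text
0.48864675471869357 -0.05285998840164475 -85.47344603018531 0.4995007517567842 med centre 0.5356069797347833 -0.02055306551446434
lid [[ 0.53643433 -0.02000619  0.036     ]]
lid [[ 0.53643433 -0.02000619  0.036     ]]
dist 0.056998924905871454
```

By the camera the medium-leaf centre is at (0.5356, -0.0206) and the jar axis at (0.5355, -0.0204), a hub-to-axis distance of 57.0 mm. The medium leaf fits and is seated.

```bash
python3 -c "
from rig import ticket
print(ticket.hand_in())"
```

```text
the job is handed in; nothing more can be done
None
```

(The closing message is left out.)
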